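# Wedge up the module test deck to its height mark

### The job

The hinged test deck has sagged at its front end. Pick up the tapered wedge, slide it thin end first along the runway under the middle of the deck's front until the deck has risen to the height mark, against its stop tabs, and then press the wedge on until it sits snug there (some 8 N harder than the lifting took), without forcing it. Let go and leave the wedge in place holding the deck; do not touch the deck with the gripper and leave the other things on the bench where they are.

Things in the scene. Friction and masses are not known exactly. Their poses are not given: they have to be found in the camera images.
- wedge: Bare aluminium levelling wedge, loose, 0.2 kg, 140 long (x) by 34 wide (y). Origin: centre of the underside; +x to the thin end, z up. 4 high at the thin end (x = 70), the top rises evenly, 1 in 4, to 25 high at x = -14, then flat to x = -70. Lies on its underside on the bench, left or right of the fixture; the packer on the other side looks alike but has no taper.
- wedge_grip (a point): Middle of the wedge's grip block, 46 above the wedge's underside, at x = -52 of the wedge. The block stands on the thick end: 20 long (x -62 to -42), 24 wide (y), its top 61 above the underside. Grip it from above across the 24 width.
- wedge_toe (a point): Middle of the lower edge of the wedge's thin end (x = 70, z = 0 of the wedge).
- fixture: Aluminium and steel test fixture, fixed to the bench, 220 deep, 216 wide. Origin: on the bench, straight below the deck's lifting bar, mid width; +x points from the deck's front to its rear hinge: the wedge's way in. Two steel gauge posts at x = -14, y = +-98, 78 high, each with a tab over a front corner of the deck.
- height_mark (a point): Underside of the tab on the left gauge post, 46 above the bench, at x = -14, y = 83 of the fixture: the height mark (black line round the post) and a firm stop for the deck's top face.
- slot_mouth (a point): Middle of the lane's entrance, x = -35, y = 0 of the fixture, 12 above the bench. The wedge slides on a fixed runway plate, x -180 to 90, 90 wide, top 6 to 14 above the bench: this differs and is not measured, so how far the wedge must go in has to be felt. On it two guide rails, 6 high, leave a lane 41 wide from x = -15 to 90, flared to 56 at x = -44.
- deck_bar (a point): Underside of the lifting bar, mid width: a steel bar of 10 diameter, 120 long along y, under the deck at x = 0 of the fixture, which rides on the wedge. 21 above the bench with the deck down, 30 at the mark, so there the wedge must be 16 to 24 high.
- deck (a joint): Tilt of the test deck, an aluminium plate 186 x 166 x 6 with a black tray of transceivers (top 62 above the bench), hinged 160 behind the bar; its front edge is 16 before the bar. 0 = sagged, 0.056 = level at the stop. 3 N at the bar. Lifting takes a push of 3 to 9 N if the wedge is not pressed down; at the stop it climbs steeply; 6 to 10 N more is snug. Over 18 N from bar on wedge is too much. Self-locking.
- packer: Bystander: plain parallel aluminium block, 140 x 34 x 25, with the same grip block on top as the wedge, no taper, loose. Origin: centre of the underside.
- jar: Bystander: small glass jar with a metal cap, 52 diameter, 75 high, loose. Origin: centre of the underside.
- driver: Bystander: screwdriver with a black handle, 150 long, lying, loose. Origin below its middle.
Not all that is in view belongs to the job. Leave any pink or turquoise look-alike of the wedge alone.

How it is judged:
On the way, in this order (a step that is already met when the one before it is completed fails the run):
1. the wedge's thin end is under the lifting bar and the deck has begun to rise (x of wedge_toe in the frame of fixture above 0.008 m and value of joint deck above 0.008 rad), for 0.1 s.
2. the deck has risen to the mark, borne by the wedge (value of joint deck above 0.047 rad and contact force between wedge and deck above 1 N), for 0.2 s.
At the end, for the whole second after the job is handed in: The deck stands at the mark (joint above 0.047, within 1.5 mm at the bar), the wedge lies flat (within 0.05 rad) and still under the bar, its thin end at least 30 mm past it, and is snug: the bar bears on it with more than 5.5 N (the deck's weight alone gives 2 to 4 N) (value of joint deck above 0.047 rad and contact force between wedge and deck above 5.5 N and x of wedge_toe in the frame of fixture above 0.03 m and angle between wedge's own z axis and vertical below 0.05 rad and linear speed of wedge below 0.01 m/s and velocity of joint deck below 0.02 rad/s); the robot touches nothing.
It fails at once if the wedge is forced: more than 18 N between wedge and deck (contact force between wedge and deck above 18 N).
It fails at once if the robot touches the deck with more than 2 N (contact force between any of the fingers, the arm and deck above 2 N).
It fails at once if the packer, the jar or the screwdriver is moved by more than 15 mm (distance of any of packer, jar, driver from where it was at the start of the episode above 0.015 m).
It also fails if it takes over 61 s, if anything falls off the work surface, if the arm or the gripper's body presses on something with over 40 N, if the wrist force passes 120 N, or if a joint passes its speed limit or range.

### The arm

A 6-joint arm with a two-finger parallel gripper is mounted at the origin on the work surface. World frame = base frame: x ahead of the robot, y to its left, z up, the work surface at z = 0. Lengths are in m, angles in rad, forces in N, time in s.
With the tool pointing down it reaches from about 0.25 to 0.85 m from the base axis. Payload 12.5 kg.
Tool frame: the origin (TCP) lies at the very end of the fingers, on their centre line; the grasp point (between the pads) lies arm.grip_point_offset behind it (arm.grip_point_offset is the distance from the TCP to the grasp point, in m); z points along the fingers, y is the direction in which the jaws open and shut (so a half turn about z gives the same grasp; the last joint's range is limited). The gripper opens to 93 mm and grips with 3 to 60 N. Pads are 15 mm wide; open, the fingers measure 128 mm over their backs; the gripper's body (75 mm by 188 mm) begins 65 mm behind the grasp point.
Start: joints at [1.255, 0.351, 1.652, -0, 1.139, -0.085], TCP at [0.126, 0.535, 0.219] pointing down, gripper open.
Joint ranges: [-2.75, 2.75], [-0.79, 2.1], [0.01, 2.65], [-1.57, 4.71], [0.07, 3.14], [-2.87, 2.87]. Speed limits (rad/s): [2.22, 2.22, 2.79, 3.14, 3.14, 3.14].

### API

Orientations are given as a unit quaternion [x, y, z, w].
In Python, from station import telemetry, vision, job, models, arm gives the robot as it stands.
- The arm moves only by the tool play_rows, never from a script. Its argument "increments" is a list of rows, each a list of 6 numbers: the shift along the world's x, y, z in m, then the turn, a rotation vector about the world's x, y, z in rad. In form: [[dx, dy, dz, wx, wy, wz], ...]. A call has 1 to 5 rows; each row shifts and turns the commanded pose from where the row before left it; what a row does not reach is not made up. A row lasts 1/10 s, in which the tool goes at most 50 mm and 8.59 degrees, less where a joint would pass 70% of its speed; a pose out of reach is approached as far as the arm can. A call with a gripper value outside its range is refused whole. "claw" is the gripper command: -1 is fully open, 1 is shut, values between are in proportion, set as the call begins (left out, the last holds). The fingers move at their own pace and stop on an object; the grip force is fixed at half the most. Time passes only in rows, so rows that do not move let the fingers close. It gives the time, the measured TCP pose, the force and the opening at its end, in the units of the state.
- telemetry.observe(): the state, without advancing time (a new reading comes with each control period).
- vision.grab_frame(name): name is "scene" or "top"; returns (picture, depth): 480x640x3 uint8, blue, green, red; 480x640 float32, m along the optical axis (not along the pixel's ray), 0 where there is no reading.
- vision.camera_info(name): a dict with "mtx" (3x3 intrinsics, pixels), "origin" and "attitude" of the camera in the world. Camera axes: x right, y down, z forward; pixel columns grow to the right and rows downward; lengths in m; the calibration is good to about 2 mm. A picture is of the moment at which its call begins. camera_info takes no time and is no camera call.
- job.sign_off(): hands the job in, once; it reports no verdict.
Trained networks look in the newest picture that a camera, given by its name, has taken for a name from the list of things; names that differ only in an ending like _2 or _b are one class to them, and where a whole thing is asked for, a point or a joint stands for the part that bears it (a point fixed in the world has none). Each returns a list of dicts, best first, with "confidence" (0 to 1); they miss things now and then, are a little off and sometimes report something else, mostly with a low value. They report only what shows in the picture. A call takes as long as a camera call. They do not tell look-alikes from the thing itself.
- models.outline_of(target, camera): "mask" (480x640 bool, what is visible of it) and "extent" ([left, top, width, height] in pixels, round what is visible of it).
The state is a dict: "t": time; "joint_pos": joint angles; "qvel": joint speeds; "joint_efforts": joint torques, N m; "tool_pos": TCP position; "orientation": TCP orientation; "ft_force": force on the tool from outside, world axes, zero at the start; "wrist_torque": the same for the moment, N m; "opening": finger opening in m.
Only numpy, scipy, OpenCV 4.12 (cv2) and the standard library are available. Lean on these libraries where they do the work, as an engineer would, in place of code of your own. Each camera call takes 0.05 s, during which the arm holds its last target.

## Working session

There is one attempt and no reset: what is moved stays moved. The work goes in short steps, Python scripts to look and compute and a tool call to move; the robot and the scene stay as the last step left them, time stands still between calls to the robot, and variables do not carry over. Pictures are saved under pics/ and viewed, and the job is handed in when it is done.

Besides the shell and the picture viewer there is one more tool, called after ">>>" as name([rows], argument=value, ...), one row to a line, values as JSON. play_rows: Moves the arm, as the interface text tells. Its arguments: {"type":"object","properties":{"increments":{"type":"array"},"claw":{"type":"number"}},"required":["increments"]}

```bash
mkdir -p pics; ls
python3 - <<'E'
from station import telemetry, vision, job, models, arm
import cv2
print(telemetry.observe()); print(arm.grip_point_offset)
for n in ["scene","top"]:
    p,d=vision.grab_frame(n); cv2.imwrite(f"pics/{n}0.png",p)
    print(vision.camera_info(n))
E
```

```text
pics
{'t': 0.0, 'joint_pos': array([ 1.25540725e+00,  3.51242627e-01,  1.65242249e+00, -9.43171902e-06,
        1.13905696e+00, -8.45835300e-02]), 'qvel': array([-5.66073937e-05, -1.64006469e-03, -3.07709871e-04,  1.94104774e-03,
       -3.66229415e-04,  3.19105605e-03]), 'joint_efforts': array([ 1.84012002e-03, -4.97343707e+01, -2.85254127e+01,  7.00398185e-02,
        2.59269029e-02, -9.12810810e-05]), 'tool_pos': array([0.12568386, 0.53510482, 0.21809852]), 'orientation': array([ 1.15144810e-01,  9.93348556e-01, -5.54310700e-04, -1.07987344e-04]), 'ft_force': array([ 1.55175596, -0.54423479, -0.58237963]), 'wrist_torque': array([0.02710516, 0.02523473, 0.03532284]), 'opening': 0.09269810667613222}
0.0188
{'mtx': array([[494.57427751,   0.        , 320.15190965],
       [  0.        , 494.57427751, 237.95153404],
       [  0.        ,   0.        ,   1.        ]]), 'origin': array([ 1.17201344, -0.51447578,  0.92966597]), 'attitude': array([ 0.84708455,  0.3899421 , -0.15538985, -0.32595539])}
{'mtx': array([[495.37796498,   0.        , 319.42043279],
       [  0.        , 495.37796498, 242.26632298],
       [  0.        ,   0.        ,   1.        ]]), 'origin': array([0.37218496, 0.00325697, 1.11921363]), 'attitude': array([-0.6991504 ,  0.70927595, -0.06960985,  0.05719106])}
```

View pics/scene0.png

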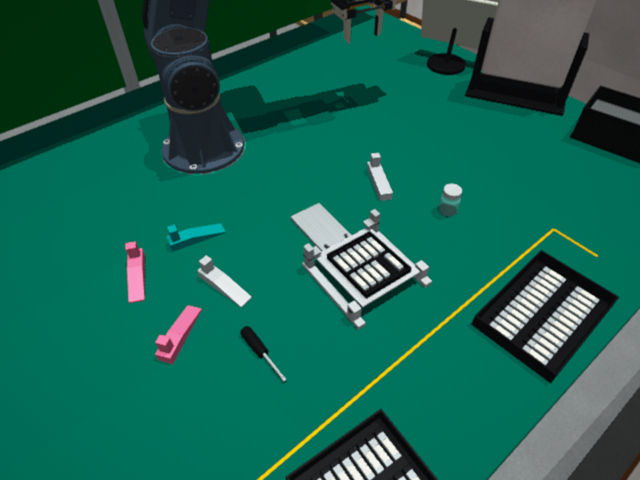

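View pics/top0.png

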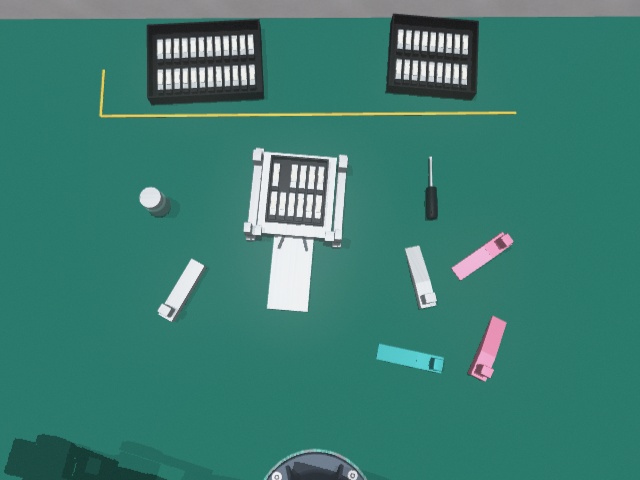

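The scene shows two grey candidates. In the top picture they are at (182,290) left and (421,277) right, with the fixture at (297,195) and its runway running down to (290,310). Depth should tell which candidate tapers.

```bash
cat > h.py <<'E'
import numpy as np, cv2
from scipy.spatial.transform import Rotation as R
from station import telemetry, vision, job, models, arm
def cloud(n,d):
    c=vision.camera_info(n); K=c["mtx"]; v,u=np.mgrid[0:480,0:640]
    P=np.stack([(u-K[0,2])/K[0,0]*d,(v-K[1,2])/K[1,1]*d,d],-1)
    return P@R.from_quat(c["attitude"]).as_matrix().T+c["origin"]
def proj(n,p):
    c=vision.camera_info(n); q=(np.asarray(p)-c["origin"])@R.from_quat(c["attitude"]).as_matrix()
    q=q@c["mtx"].T; return q[...,:2]/q[...,2:]
E
python3 - <<'E'
from h import *
p,d=vision.grab_frame("top"); np.save("top_d.npy",d); cv2.imwrite("top.png",p)
W=cloud("top",d)
np.save("W.npy",W)
print("bench z",np.median(W[300:440,230:360,2][d[300:440,230:360]>0]))
for t in ["wedge","packer","fixture","deck","jar","driver"]:
    for o in models.outline_of(t,"top")[:3]:
        m=o["mask"]; Q=W[m&(d>0)]
        print(t,round(o["confidence"],2),o["extent"],np.median(Q,0).round(3),np.percentile(Q[:,2],[5,50,95]).round(3))
        if t in("wedge","packer"):
            u,v=o["extent"][:2]
            np.save(f"m_{t}_{u}.npy",m)
            lo=Q[(Q[:,2]>-0.01)]
            c=Q[:,:2].mean(0); e,V=np.linalg.eigh(np.cov(Q[:,:2].T)); a=V[:,1]; s=(Q[:,:2]-c)@a
            for b in np.arange(-.08,.08,.01):
                k=(s>b)&(s<b+.01)
                if k.sum()>3: print("   ",b.round(3),np.median(Q[k,2]).round(4),k.sum())
            print("  axis",a,"c",c)
E
```

```text
bench z 0.001361343437211615
wedge 0.87 [372.3, 340.7, 70.9, 31.7] [ 0.314 -0.208  0.022] [0.004 0.022 0.063]
    -0.08 0.0026 8
    -0.07 0.0278 34
    -0.06 0.0613 79
    -0.05 0.0401 127
    -0.04 0.0264 71
    -0.03 0.0268 78
    -0.02 0.0262 75
    -0.01 0.0243 85
    -0.0 0.021 81
    0.01 0.0188 77
    0.02 0.0155 82
    0.03 0.0133 77
    0.04 0.0112 78
    0.05 0.0089 77
    0.06 0.0052 72
  axis [0.22134548 0.97519546] c [ 0.31410256 -0.20789858]
wedge 0.74 [454.0, 231.8, 55.4, 47.1] [ 0.536 -0.384  0.022] [0.006 0.022 0.061]
    -0.07 0.0269 12
    -0.06 0.0602 68
    -0.05 0.0436 141
    -0.04 0.0255 73
    -0.03 0.0262 73
    -0.02 0.0254 68
    -0.01 0.024 79
    -0.0 0.0208 74
    0.01 0.0186 76
    0.02 0.0161 74
    0.03 0.0136 73
    0.04 0.0113 70
    0.05 0.0084 67
    0.06 0.0064 59
  axis [-0.57568587  0.81767095] c [ 0.53567287 -0.38273856]
wedge 0.65 [405.0, 249.2, 36.6, 58.5] [ 0.487 -0.24   0.021] [0.004 0.021 0.062]
    -0.08 0.005 25
    -0.07 0.0073 65
    -0.06 0.0099 66
    -0.05 0.0123 69
    -0.04 0.0147 67
    -0.03 0.0168 72
    -0.02 0.0195 78
    
[... 159 characters left out ...]
98746987 -0.15780764] c [ 0.48822614 -0.24054014]
packer 0.62 [157.2, 259.7, 47.1, 61.5] [0.466 0.286 0.026] [0.013 0.026 0.062]
    -0.07 0.0254 78
    -0.06 0.0249 81
    -0.05 0.0262 79
    -0.04 0.0257 78
    -0.03 0.0255 79
    -0.02 0.0255 77
    -0.01 0.0258 73
    -0.0 0.0256 78
    0.01 0.0256 81
    0.02 0.0257 84
    0.03 0.0252 82
    0.04 0.051 110
    0.05 0.0592 92
    0.06 0.025 47
  axis [-0.88396251  0.46755779] c [0.46671295 0.28500865]
fixture 0.74 [241.2, 145.8, 107.8, 104.8] [0.673 0.034 0.046] [0.014 0.046 0.06 ]
deck 0.95 [255.3, 151.8, 80.1, 87.0] [0.675 0.032 0.047] [0.036 0.047 0.058]
driver 0.83 [425.0, 158.9, 15.4, 62.6] [ 0.663 -0.277  0.022] [0.003 0.022 0.028]
```

Run:
```python
import cv2
p=cv2.imread("pics/top0.png")
cv2.imwrite("pics/fix.png",cv2.resize(p[140:320,230:370],None,fx=3.3,fy=3.3,interpolation=cv2.INTER_CUBIC))
a=cv2.resize(p[250:330,150:215],None,fx=6,fy=6,interpolation=cv2.INTER_CUBIC)
b=cv2.resize(p[235:315,395:460],None,fx=6,fy=6,interpolation=cv2.INTER_CUBIC)
cv2.imwrite("pics/cand.png",cv2.hconcat([a,b]))
```

```text
(no output)
```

View pics/fix.png

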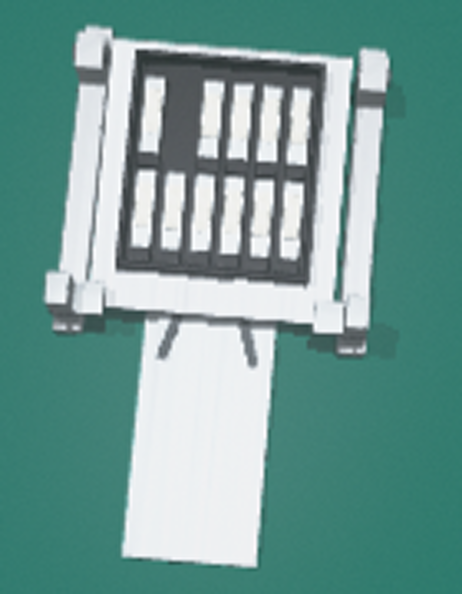

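View pics/cand.png

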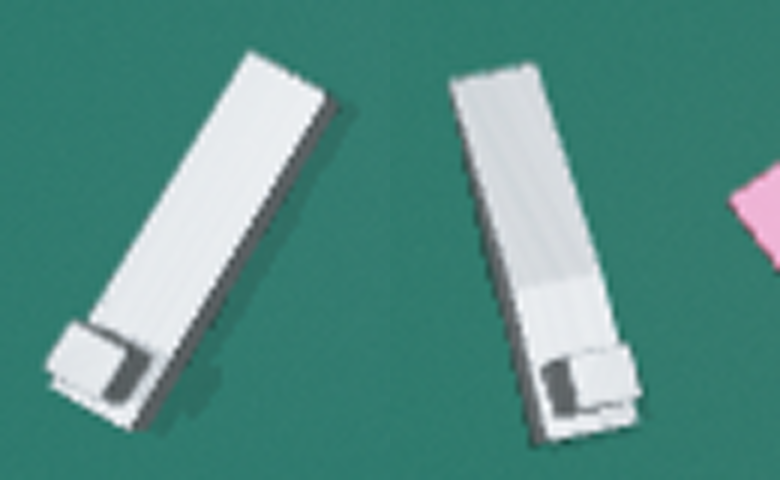

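The right one at (421,277) steps down evenly in depth to 5 mm and shows a shading break, so it's the wedge. The left one is flat at 25 mm, so it's the packer. Next I'll get exact poses.

```bash
cat > meas.py <<'E'
from h import *
def rect(P):
    (c,wh,ang)=cv2.minAreaRect(P[:,:2].astype(np.float32)*1000)
    return np.array(c).round(1),np.array(wh).round(1),round(ang,2)
def robust_line(P,axis):  # fit other = a*axis+b
    pass
def runway(W,d,p):
    hsv=cv2.cvtColor(p,cv2.COLOR_BGR2HSV)
    m=(d>0)&(hsv[...,1]<60)&(W[...,2]>0.003)&(W[...,2]<0.020)&(W[...,0]>.42)&(W[...,0]<.575)&(abs(W[...,1]-.05)<.12)
    return m
E
python3 - <<'E'
from meas import *
p=cv2.imread("top.png"); d=np.load("top_d.npy"); W=np.load("W.npy")
m=runway(W,d,p); m=cv2.morphologyEx(m.astype(np.uint8),cv2.MORPH_OPEN,np.ones((3,3)))>0
Q=W[m]; print("runway n",len(Q),"z",np.percentile(Q[:,2],[5,50,95]).round(4),rect(Q))
# side edges by row
L=[];Rr=[]
for v in np.unique(np.where(m)[0]):
    us=np.where(m[v])[0]
    if len(us)<25: continue
    L.append(W[v,us[0],:2]);Rr.append(W[v,us[-1],:2])
L=np.array(L);Rr=np.array(Rr)
for n,A in(("L",L),("R",Rr)):
    vx,vy,x,y=cv2.fitLine(A.astype(np.float32),cv2.DIST_HUBER,0,.001,.001)[:,0]; s=np.sign(vx)
    print(n,"yaw",np.degrees(np.arctan2(vy*s,vx*s)).round(2),"y at x=.5",(y+vy/vx*(.5-x)).round(4),"n",len(A),A[:,0].min(),A[:,0].max())
# posts tops z~0.078
m=(W[...,2]>.070)&(W[...,2]<.085)&(W[...,0]>.5)&(W[...,0]<.85)&(abs(W[...,1]-.03)<.2)
n,lab,st,ce=cv2.connectedComponentsWithStats(m.astype(np.uint8))
for i in range(1,n):
    if st[i,4]>10: Q=W[lab==i]; print("post",st[i,4],Q.mean(0).round(4),rect(Q),ce[i])
# wedge
import glob
mk=np.load([f for f in glob.glob("m_wedge_*") if "405" in f][0])
mk=cv2.dilate(mk.astype(np.uint8),np.ones((5,5)))>0
Q=W[mk&(W[...,2]>.0035)&(d>0)]
print("wedge rect",rect(Q)); b=Q[Q[:,2]>.056]; print("block",b.mean(0),rect(b),len(b))
for zc in [(.0035,.03)]:
    q=Q[(Q[:,2]<.03)]; print(rect(q))
E
```

```text
runway n 2743 z [0.0079 0.0114 0.0151] (array([497.1,  20.1]), array([149.8, 157.8]), 83.94)
L yaw -5.44 y at x=.5 0.0934 n 67 0.424259190950966 0.5734000160609687
R yaw -5.7 y at x=.5 0.0048 n 67 0.4230790319627404 0.570928207235761
post 83 [0.596  0.138  0.0784] (array([596.3, 138. ]), array([15.5, 21.8]), 83.41) [247.03614458 227.10843373]
post 74 [ 0.5769 -0.0563  0.0785] (array([577.2, -55.8]), array([15.2, 20.5]), 88.12) [337.83783784 234.71621622]
wedge rect (array([ 492.8, -244.2]), array([151.6,  52.6]), 12.22)
block [ 0.44122785 -0.25074945  0.06210096] (array([ 441.2, -250.7]), array([19.5, 24.9]), 10.03) 106
(array([ 492.8, -244.2]), array([151.6,  52.6]), 12.22)
```

Run:
```python
from meas import *
import glob
p=cv2.imread("top.png"); d=np.load("top_d.npy"); W=np.load("W.npy").copy()
W[...,2]-=.0012
ps,ds=vision.grab_frame("scene"); cv2.imwrite("pics/s1.png",ps)
S=cloud("scene",ds)
b=S[300:330,230:260]; print("scene bench",np.median(S[200:240,240:260,2]))
def wedge(W,d,zo,name):
    c=np.array([.4412,-.2507]); yaw=np.radians(9.3)
    for it in range(5):
        a=np.array([np.cos(yaw),np.sin(yaw)]); n=np.array([-a[1],a[0]])
        o=c+.052*a; r=W[...,:2]-o; x=r@a; y=r@n; z=W[...,2]-zo
        h=np.where(x<-.014,.025,.025-(x+.014)/4)
        m=(d>0)&(abs(x)<.08)&(abs(y)<.03)&(abs(z-h)<.0025)
        mb=(d>0)&(abs(x+.052)<.02)&(abs(y)<.025)&(z>.057)
        # side edges, x>-0.035
        E=[]
        for sgn in(1,-1):
            pts=[]
            for b in np.arange(-.03,.06,.004):
                k=m&(x>b)&(x<b+.004)
                if k.sum()>5:
                    yy=y[k]; i=np.argmax(yy*sgn); pts.append([x[k][i],yy[i]])
            f=cv2.fitLine(np.array(pts,np.float32),cv2.DIST_HUBER,0,.001,.001)[:,0]
            E.append((f[1]/f[0],f[3]-f[1]/f[0]*f[2]))
        sl=np.mean([e[0] for e in E]); yaw+=np.arctan(sl)
        if mb.sum()>5: c=W[mb][:,:2].mean(0)
    print(name,"yaw",np.degrees(yaw).round(2),"block",c.round(4),"top y edges",[round(e[1]*1000,1) for e in E],"slopes",[round(e[0],4) for e in E],"x range",x[m].min().round(4),x[m].max().round(4), "nb",mb.sum())
wedge(W,d,0,"top"); wedge(S,ds,np.median(S[200:240,240:260,2]),"scene")
m=(S[...,2]>.072)&(S[...,2]<.085)&(S[...,0]>.5)&(S[...,0]<.85)&(abs(S[...,1]-.03)<.2)
n,lab,st,ce=cv2.connectedComponentsWithStats(m.astype(np.uint8))
for i in range(1,n):
    if st[i,4]>10: Q=S[lab==i]; print("post",st[i,4],Q.mean(0).round(4),rect(Q),ce[i])
hsv=cv2.cvtColor(ps,cv2.COLOR_BGR2HSV)
m=(ds>0)&(hsv[...,1]<60)&(S[...,2]>.003)&(S[...,2]<.02)&(S[...,0]>.42)&(S[...,0]<.54)&(abs(S[...,1]-.05)<.1)
Q=S[m];print("runway scene",np.median(Q[:,2]),rect(Q))
print("runway top z", [np.median(W[runway(W,d,p)&(abs(W[...,0]-x)<.01)][:,2]).round(4) for x in (.44,.46,.48,.5,.52,.54)])
for y in (-.12,.2): print([np.median(W[(abs(W[...,0]-x)<.01)&(abs(W[...,1]-y)<.02)][:,2]).round(4) for x in (.44,.48,.52)])
```

```text
scene bench 0.0009262931122990814
top yaw 10.58 block [ 0.4413 -0.2508] top y edges [np.float32(16.3), np.float32(-17.0)] slopes [np.float32(-0.0144), np.float32(0.0144)] x range -0.07 0.0799 nb 103
scene yaw 10.8 block [ 0.4439 -0.2511] top y edges [np.float32(16.8), np.float32(-16.0)] slopes [np.float32(-0.0007), np.float32(0.0007)] x range -0.0714 0.0798 nb 77
post 59 [0.599  0.1377 0.0775] (array([598.2, 139.3]), array([18.7, 23.7]), 82.29) [374.83050847 212.59322034]
post 66 [ 0.5805 -0.057   0.0778] (array([579.6, -55.8]), array([22.9, 17.1]), 0.3) [308.46969697 247.42424242]
runway scene 0.011040491762842164 (array([483.8,  51.6]), array([ 91.3, 121.3]), 84.19)
runway top z [np.float64(0.0103), np.float64(0.0101), np.float64(0.0103), np.float64(0.0102), np.float64(0.0102), np.float64(0.0101)]
[np.float64(-0.0004), np.float64(-0.0), np.float64(0.0001)]
[np.float64(-0.0), np.float64(0.0), np.float64(-0.0)]
```

The two cameras agree within about 2.5 mm. Estimates:
- **Wedge:** block at (0.4425, -0.251), yaw +10.6°.
- **Fixture:** origin about (0.6015, 0.039), yaw -5.6°.
- **Runway:** about 10 mm high.

Now moving over the wedge.

>>> play_rows([
  [0.016,-0.039,0,0,0,0.02],
  [0.016,-0.039,0,0,0,0.02],
  [0.016,-0.039,0,0,0,0.02],
  [0.016,-0.039,0,0,0,0.02],
  [0.016,-0.039,0,0,0,0.02],
], claw=-1)

```text
t: 1.0
tool_pos: [0.206, 0.3389, 0.2187]
orientation: [0.065, 0.998, 0.0, 0.0]
ft_force: [1.7, -0.3, 0.4]
opening: 0.0931
```

>>> play_rows([
  [0.016,-0.039,0,0,0,0.02],
  [0.016,-0.039,0,0,0,0.02],
  [0.016,-0.039,0,0,0,0.02],
  [0.016,-0.039,0,0,0,0.02],
  [0.016,-0.039,0,0,0,0.02],
])

```text
t: 1.5
tool_pos: [0.2861, 0.1439, 0.2189]
orientation: [0.015, 1.0, 0.0, 0.001]
ft_force: [0.9, 1.1, 0.6]
opening: 0.093
```

>>> play_rows([
  [0.016,-0.039,0,0,0,0.02],
  [0.016,-0.039,0,0,0,0.02],
  [0.016,-0.039,0,0,0,0.02],
  [0.016,-0.039,0,0,0,0.02],
  [0.016,-0.039,0,0,0,0.02],
])

```text
t: 2.0
tool_pos: [0.3661, -0.0515, 0.2189]
orientation: [-0.035, 0.999, -0.0, 0.0]
ft_force: [1.0, 0.9, -0.3]
opening: 0.0928
```

>>> play_rows([
  [0.016,-0.039,0,0,0,0.02],
  [0.016,-0.039,0,0,0,0.02],
  [0.016,-0.039,0,0,0,0.02],
  [0.016,-0.039,0,0,0,0.02],
  [0.013,-0.039,0,0,0,0.035],
])

```text
t: 2.5
tool_pos: [0.4433, -0.2465, 0.2186]
orientation: [-0.092, 0.996, -0.0, 0.0]
ft_force: [0.7, -0.0, 0.9]
opening: 0.0932
```

>>> play_rows([
  [-0.0005,-0.0045,-0.04,0,0,0],
  [0,0,-0.04,0,0,0],
  [0,0,-0.04,0,0,0],
  [0,0,-0.02,0,0,0],
  [0,0,0,0,0,0],
])

```text
t: 3.0
tool_pos: [0.4409, -0.2482, 0.0763]
orientation: [-0.092, 0.996, 0.002, -0.002]
ft_force: [0.1, -0.9, -0.0]
opening: 0.0929
```

Run:
```python
from h import *
p,d=vision.grab_frame("scene"); cv2.imwrite("pics/s2.png",cv2.resize(p[200:360,120:320],None,fx=4,fy=3.75,interpolation=cv2.INTER_CUBIC))
print(telemetry.observe()["tool_pos"])
```

```text
[ 0.44194393 -0.24884718  0.07814395]
```

View pics/s2.png

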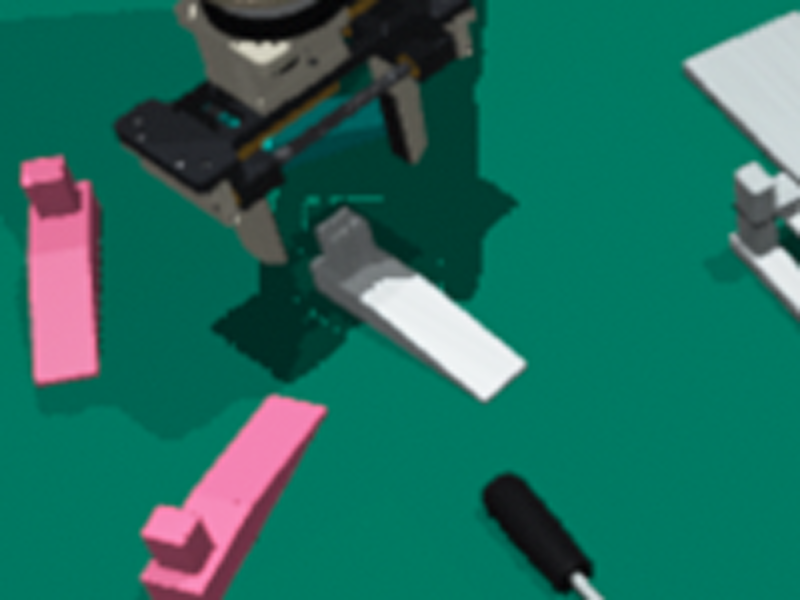

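The open jaws straddle the block (about (345,235) in this crop) and nothing is in the way. I'll lower and grip.

>>> play_rows([
  [0,-0.0015,-0.02,0,0,0],
  [0,0,-0.02,0,0,0],
  [0,0,-0.006,0,0,0],
  [0,0,0,0,0,0],
  [0,0,0,0,0,0],
])

```text
t: 3.55
tool_pos: [0.443, -0.251, 0.0339]
orientation: [-0.092, 0.996, -0.001, 0.001]
ft_force: [-0.4, 0.5, -1.0]
opening: 0.0932
```

>>> play_rows([
  [0,0,0,0,0,0],
  [0,0,0,0,0,0],
  [0,0,0,0,0,0],
  [0,0,0,0,0,0],
  [0,0,0,0,0,0],
], claw=1)

```text
t: 4.05
tool_pos: [0.4423, -0.2506, 0.0327]
orientation: [-0.092, 0.996, -0.0, 0.0]
ft_force: [-0.4, 0.5, -0.3]
opening: 0.0577
```

>>> play_rows([
  [0,0,0,0,0,0],
  [0,0,0,0,0,0],
  [0,0,0,0,0,0],
  [0,0,0,0,0,0],
  [0,0,0,0,0,0],
])

```text
t: 4.55
tool_pos: [0.4423, -0.2507, 0.0326]
orientation: [-0.092, 0.996, -0.0, 0.0]
ft_force: [-0.7, -0.3, 0.2]
opening: 0.0238
```

Gripped with a 23.8 mm opening. Next: lift, traverse and turn to line up with the runway.

>>> play_rows([
  [0,0,0.02,0,0,0],
  [0,0,0.04,0,0,0],
  [0,0,0.04,0,0,0],
  [-0.001,0.02,0.02,0,0,-0.03],
  [-0.001,0.03,0,0,0,-0.03],
])

```text
t: 5.05
tool_pos: [0.4414, -0.2015, 0.1553]
orientation: [-0.061, 0.998, -0.001, 0.002]
ft_force: [-0.1, 0.6, -2.8]
opening: 0.0241
```

>>> play_rows([
  [-0.001,0.035,0,0,0,-0.03],
  [-0.001,0.035,0,0,0,-0.03],
  [-0.001,0.035,0,0,0,-0.03],
  [0,0.035,0,0,0,-0.03],
  [0,0.035,0,0,0,-0.03],
])

```text
t: 5.55
tool_pos: [0.4368, -0.0242, 0.1525]
orientation: [0.014, 1.0, 0.0, -0.0]
ft_force: [-0.9, 0.4, -2.7]
opening: 0.0238
```

>>> play_rows([
  [0,0.035,0,0,0,-0.03],
  [0,0.03,0,0,0,-0.03],
  [0,0.0158,-0.03,0,0,-0.0127],
  [0,0,-0.04,0,0,0],
  [0,0,-0.02,0,0,0],
])

```text
t: 6.05
tool_pos: [0.4357, 0.0558, 0.0603]
orientation: [0.049, 0.999, -0.0, -0.002]
ft_force: [0.2, 0.3, -1.6]
opening: 0.0236
```

>>> play_rows([
  [0,0,0,0,0,0],
  [0,0,0,0,0,0],
])

```text
t: 6.25
tool_pos: [0.4373, 0.0552, 0.063]
orientation: [0.049, 0.999, -0.0, -0.0]
ft_force: [-0.2, -0.6, -1.1]
opening: 0.0234
```

Run:
```python
from h import *
s=telemetry.observe(); print(s["t"],s["tool_pos"],s["ft_force"],np.degrees(2*np.arctan2(-s["orientation"][0],s["orientation"][1])))
for n,(a,b,c,e) in {"top":(140,320,200,440),"scene":(140,320,230,470)}.items():
    p,d=vision.grab_frame(n); cv2.imwrite(f"pics/{n}3.png",cv2.resize(p[a:b,c:e],None,fx=3.3,fy=3.3,interpolation=cv2.INTER_CUBIC)); np.save(f"{n}3.npy",d); cv2.imwrite(f"{n}3raw.png",p)
```

```text
6.25 [0.43734098 0.05517184 0.06299966] [-0.15565138 -0.6290808  -1.08832606] -5.64892459983081
```

View pics/top3.png

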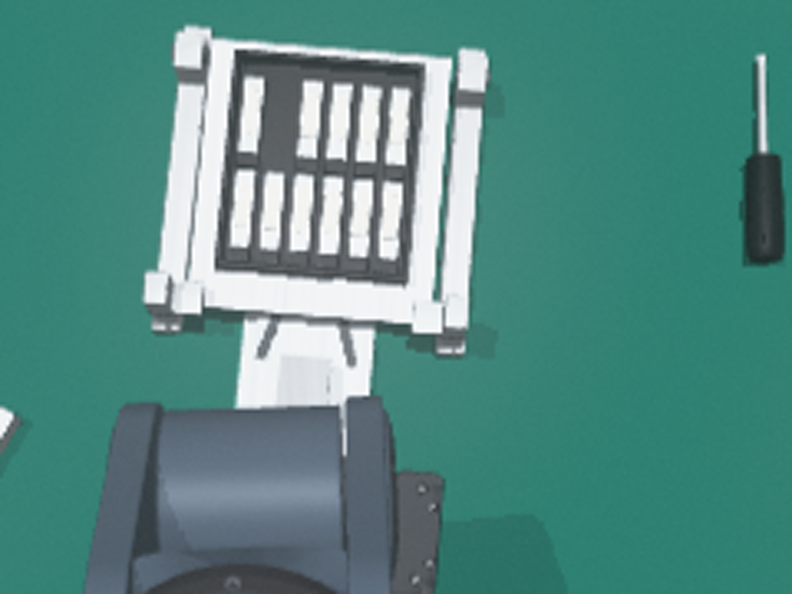

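View pics/scene3.png

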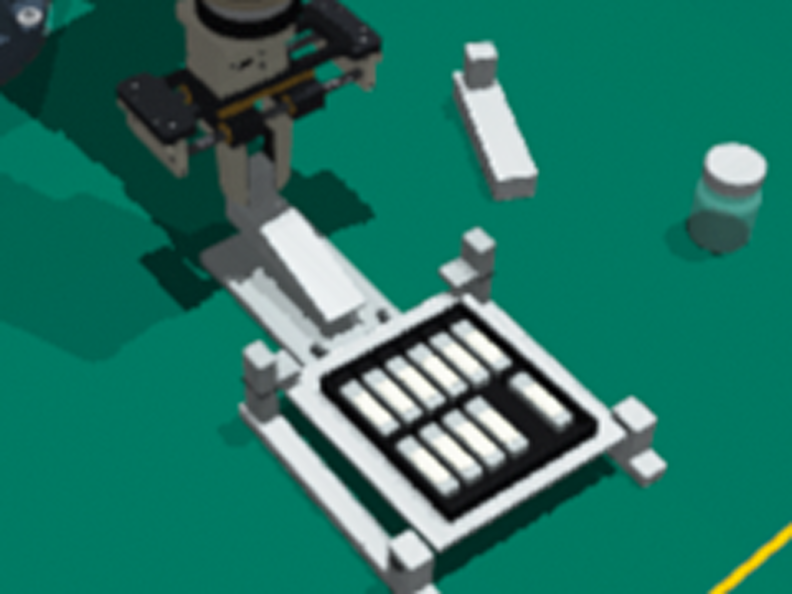

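The wedge hangs over the runway between the flared rails: in the top crop the rail fronts are at (263,355) and (350,360) and the wedge tip spans (280–330, 357). I'll check its lateral offset numerically.

Run:
```python
from h import *
yaw=np.radians(-5.6); a=np.array([np.cos(yaw),np.sin(yaw)]); n=np.array([-a[1],a[0]]); o=np.array([.6015,.039])
for c in("top","scene"):
    d=np.load(f"{c}3.npy"); W=cloud(c,d); r=W[...,:2]-o; x=r@a; y=r@n; z=W[...,2]
    for b in np.arange(-.11,-.03,.008):
        k=(d>0)&(x>b)&(x<b+.008)&(abs(y)<.05)
        # wedge top: expected height underside ~.030
        m=k&(z>.0255+.0)
        q=k&(z<.02)
        f=lambda s:(round(y[s].min()*1000,1),round(y[s].max()*1000,1)) if s.sum()>3 else None
        print(c,round(b,3),"wedge",f(m),np.median(z[m]).round(4) if m.any() else None,"runway",f(q),np.median(z[q]).round(4) if q.any() else None)
```

```text
top -0.11 wedge None None runway None 0.0103
top -0.102 wedge None None runway None 0.0115
top -0.094 wedge None None runway (np.float64(-30.3), np.float64(-29.8)) 0.0098
top -0.086 wedge (np.float64(1.1), np.float64(16.7)) 0.0451 runway (np.float64(-29.6), np.float64(48.7)) 0.0111
top -0.078 wedge (np.float64(-16.3), np.float64(16.5)) 0.0435 runway (np.float64(-29.0), np.float64(49.6)) 0.0106
top -0.07 wedge (np.float64(-17.3), np.float64(16.1)) 0.041 runway (np.float64(-43.5), np.float64(49.8)) 0.0113
top -0.062 wedge (np.float64(-17.0), np.float64(16.6)) 0.0387 runway (np.float64(-49.9), np.float64(48.7)) 0.0102
top -0.054 wedge (np.float64(-16.2), np.float64(15.5)) 0.0373 runway (np.float64(-49.5), np.float64(49.3)) 0.0111
top -0.046 wedge (np.float64(-15.4), np.float64(15.9)) 0.0346 runway (np.float64(-48.9), np.float64(50.0)) 0.0115
top -0.038 wedge None None runway (np.float64(-48.3), np.float64(48.8)) 0.0112
scene -0.11 wedge (np.float64(-17.0), np.float64(17.1)) 0.0513 runway (np.float64(-49.8), np.float64(46.6)) 0.0102
scene -0.102 wedge (np.float64(-17.4), np.float64(17.7)
[... 250 characters left out ...]
.float64(-48.8), np.float64(49.3)) 0.0106
scene -0.078 wedge (np.float64(-17.1), np.float64(18.2)) 0.0429 runway (np.float64(-48.8), np.float64(46.7)) 0.0103
scene -0.07 wedge (np.float64(-17.1), np.float64(18.9)) 0.0414 runway (np.float64(-48.1), np.float64(48.5)) 0.0107
scene -0.062 wedge (np.float64(-16.5), np.float64(19.1)) 0.0394 runway (np.float64(-43.3), np.float64(47.6)) 0.0111
scene -0.054 wedge (np.float64(-16.7), np.float64(18.6)) 0.0381 runway (np.float64(-42.8), np.float64(47.1)) 0.0111
scene -0.046 wedge (np.float64(-15.2), np.float64(15.4)) 0.036 runway (np.float64(-44.1), np.float64(47.3)) 0.0112
scene -0.038 wedge None None runway (np.float64(-42.6), np.float64(47.8)) 0.0125
```

It is centred within 1 mm. Lowering to feel for the runway.

>>> play_rows([
  [0,0,-0.01,0,0,0],
  [0,0,-0.006,0,0,0],
  [0,0,0,0,0,0],
  [0,0,0,0,0,0],
  [0,0,0,0,0,0],
])

```text
t: 6.85
tool_pos: [0.4374, 0.0552, 0.0468]
orientation: [0.049, 0.999, 0.0, 0.0]
ft_force: [0.5, 0.6, -1.9]
opening: 0.0235
```

>>> play_rows([
  [0,0,-0.001,0,0,0],
  [0,0,-0.001,0,0,0],
  [0,0,0,0,0,0],
  [0,0,0,0,0,0],
])

```text
t: 7.25
tool_pos: [0.4373, 0.0552, 0.0446]
orientation: [0.049, 0.999, -0.0, -0.0]
ft_force: [0.5, -1.1, -2.2]
opening: 0.0239
```

>>> play_rows([
  [0,0,-0.001,0,0,0],
  [0,0,0,0,0,0],
  [0,0,0,0,0,0],
])

```text
t: 7.55
tool_pos: [0.4373, 0.0552, 0.0436]
orientation: [0.049, 0.999, 0.0, -0.0]
ft_force: [-0.2, -0.0, -2.1]
opening: 0.024
```

>>> play_rows([
  [0,0,-0.001,0,0,0],
  [0,0,0,0,0,0],
  [0,0,0,0,0,0],
])

```text
t: 7.85
tool_pos: [0.4374, 0.0552, 0.0428]
orientation: [0.049, 0.999, -0.0, 0.0]
ft_force: [-0.5, -2.1, 3.2]
opening: 0.024
```

Contact at TCP z about 0.043, so the runway is about 10.3 mm high. I'll open briefly so the wedge settles flat, then regrip.

>>> play_rows([
  [0,0,0,0,0,0],
  [0,0,0,0,0,0],
  [0,0,0.0005,0,0,0],
  [0,0,0,0,0,0],
], claw=0.2)

```text
t: 8.25
tool_pos: [0.4373, 0.0552, 0.0432]
orientation: [0.049, 0.999, 0.0, 0.0]
ft_force: [0.0, 0.1, 0.5]
opening: 0.0369
```

>>> play_rows([
  [0,0,0,0,0,0],
  [0,0,0,0,0,0],
  [0,0,0,0,0,0],
  [0,0,0,0,0,0],
  [0,0,0,0,0,0],
], claw=1)

```text
t: 8.75
tool_pos: [0.4373, 0.0552, 0.0431]
orientation: [0.049, 0.999, -0.0, -0.0]
ft_force: [-0.5, 0.8, -0.6]
opening: 0.0241
```

>>> play_rows([
  [0,0,0,0,0,0],
  [0,0,0,0,0,0],
])

```text
t: 8.95
tool_pos: [0.4373, 0.0552, 0.0431]
orientation: [0.049, 0.999, -0.0, -0.0]
ft_force: [-0.4, -0.3, 0.3]
opening: 0.0234
```

Run:
```python
from h import *
p,d=vision.grab_frame("scene"); cv2.imwrite("s4.png",p); W=cloud("scene",d)
F=[]
for i in range(8):
    s=telemetry.observe(); F.append(s["ft_force"]); vision.grab_frame("top")
print(s["t"],s["tool_pos"],np.mean(F,0),np.std(F,0))
yaw=np.radians(-5.6); a=np.array([np.cos(yaw),np.sin(yaw)]); n=np.array([-a[1],a[0]]); o=np.array([.6015,.039])
r=W[...,:2]-o;x=r@a;y=r@n;z=W[...,2]
for b in np.arange(-.11,-.03,.01):
    m=(x>b)&(x<b+.01)&(abs(y)<.012); print(round(b+.005,3),np.median(z[m]).round(4))
```

```text
9.35 [0.43726869 0.05520828 0.0431042 ] [-0.07210991  0.11686315 -0.50991032] [0.50355806 0.41779424 0.44232305]
-0.105 0.0306
-0.095 0.0282
-0.085 0.0248
-0.075 0.0224
-0.065 0.0205
-0.055 0.018
-0.045 0.0149
-0.035 0.0105
```

Force baseline is about 0 and the wedge lies flat. Advancing along the lane.

>>> play_rows([
  [0.00995,-0.00098,0,0,0,0],
  [0.00995,-0.00098,0,0,0,0],
  [0.00995,-0.00098,0,0,0,0],
  [0,0,0,0,0,0],
])

```text
t: 9.8
tool_pos: [0.4685, 0.0521, 0.0431]
orientation: [0.049, 0.999, 0.0, 0.001]
ft_force: [-0.8, -1.0, -2.5]
opening: 0.0236
```

>>> play_rows([
  [0.00995,-0.00098,0,0,0,0],
  [0.00995,-0.00098,0,0,0,0],
  [0.00995,-0.00098,0,0,0,0],
  [0,0,0,0,0,0],
])

```text
t: 10.2
tool_pos: [0.4982, 0.0492, 0.0431]
orientation: [0.049, 0.999, 0.0, 0.001]
ft_force: [0.4, 0.5, -2.5]
opening: 0.0232
```

```bash
cat > ft.py <<'E'
from h import *
a=np.array([.9952,-.0976,0]); n=np.array([.0976,.9952,0])
F=[];T=[]
for i in range(6):
    p,d=vision.grab_frame("scene"); s=telemetry.observe(); F.append(s["ft_force"])
F=np.mean(F,0); P=s["tool_pos"]
print("t",round(s["t"],2),"along",(a@(P-[.4373,.0552,0])*1000).round(2),"lat",(n@(P-[.4373,.0552,0])*1000).round(2),"z",P[2].round(4),"F along",(a@F).round(2),"lat",(n@F).round(2),"z",F[2].round(2))
W=cloud("scene",d); r=W[...,:2]-[.6015,.039]; x=r@a[:2]; y=r@n[:2]; z=W[...,2]
m=(d>0)&(x<-.004)&(x>-.012)&(abs(y)<.06)&(z>.03)&(z<.055); print("deck front z mm",(np.median(z[m])*1000).round(2),m.sum())
E
python3 ft.py
```

```text
t 10.5 along 59.55 lat -0.02 z 0.043 F along 0.29 lat 0.05 z -2.08
deck front z mm 37.41 114
```

>>> play_rows([
  [0.00299,-0.00029,-0.0003,0,0,0],
  [0.00299,-0.00029,0,0,0,0],
  [0.00299,-0.00029,0,0,0,0],
  [0.00299,-0.00029,0,0,0,0],
  [0,0,0,0,0,0],
])

```text
t: 11.0
tool_pos: [0.5086, 0.0482, 0.043]
orientation: [0.049, 0.999, -0.0, -0.001]
ft_force: [-6.2, 0.7, 6.2]
opening: 0.0239
```

```bash
python3 ft.py
```

```text
t 11.3 along 71.67 lat 0.01 z 0.043 F along -5.85 lat 0.23 z 6.78
deck front z mm 37.43 116
```

>>> play_rows([
  [0.00299,-0.00029,0,0,0,0],
  [0.00299,-0.00029,0,0,0,0],
  [0,0,0,0,0,0],
])

```text
t: 11.6
tool_pos: [0.5133, 0.0477, 0.0429]
orientation: [0.049, 0.999, -0.0, -0.002]
ft_force: [-13.1, 0.7, 12.4]
opening: 0.0239
```

```bash
python3 ft.py
```

```text
t 11.9 along 76.4 lat -0.01 z 0.0429 F along -12.37 lat -0.18 z 13.01
deck front z mm 38.57 125
```

The deck has begun to rise, but the tool is pressing down (Fz +13), which inflates the push. I'll ease the height.

>>> play_rows([
  [0,0,0.0003,0,0,0],
  [0,0,0,0,0,0],
  [0,0,0,0,0,0],
])

```text
t: 12.2
tool_pos: [0.5134, 0.0477, 0.0429]
orientation: [0.049, 0.999, -0.0, -0.002]
ft_force: [-10.1, 0.8, 8.4]
opening: 0.0234
```

```bash
python3 ft.py
```

```text
t 12.5 along 76.46 lat -0.0 z 0.0429 F along -10.33 lat -0.15 z 8.2
deck front z mm 38.71 110
```

>>> play_rows([
  [0,0,0.0005,0,0,0],
  [0.00199,-0.0002,0,0,0,0],
  [0,0,0,0,0,0],
])

```text
t: 12.8
tool_pos: [0.516, 0.0474, 0.043]
orientation: [0.049, 0.999, -0.0, -0.001]
ft_force: [-5.3, 1.3, -1.4]
opening: 0.0238
```

```bash
python3 ft.py
```

```text
t 13.1 along 79.02 lat -0.07 z 0.0431 F along -5.15 lat -0.23 z -0.92
deck front z mm 39.15 117
```

>>> play_rows([
  [0.00299,-0.00029,0,0,0,0],
  [0.00299,-0.00029,0,0,0,0],
  [0,0,0,0,0,0],
])

```text
t: 13.4
tool_pos: [0.5224, 0.0468, 0.0431]
orientation: [0.049, 0.999, -0.0, -0.001]
ft_force: [-2.6, 0.2, -2.7]
opening: 0.0237
```

```bash
python3 ft.py
```

```text
t 13.7 along 85.57 lat -0.04 z 0.0433 F along -2.99 lat 0.09 z -4.58
deck front z mm 41.16 120
```

>>> play_rows([
  [0.00299,-0.00029,0,0,0,0],
  [0.00299,-0.00029,0,0,0,0],
  [0,0,0,0,0,0],
])

```text
t: 14.0
tool_pos: [0.5295, 0.0462, 0.0437]
orientation: [0.049, 0.999, 0.0, 0.0]
ft_force: [-1.2, 0.8, -6.1]
opening: 0.0237
```

```bash
python3 ft.py
```

```text
t 14.3 along 92.57 lat 0.01 z 0.0439 F along -0.22 lat 0.14 z -4.83
deck front z mm 43.98 122
```

The wedge is being carried slightly off the runway (Fz -4.8, z up 0.8 mm). Lowering a bit.

>>> play_rows([
  [0,0,-0.0006,0,0,0],
  [0,0,0,0,0,0],
  [0,0,0,0,0,0],
])

```text
t: 14.6
tool_pos: [0.5291, 0.0462, 0.0431]
orientation: [0.049, 0.999, 0.0, 0.0]
ft_force: [0.3, 0.3, -5.6]
opening: 0.0235
```

```bash
python3 ft.py
```

```text
t 14.9 along 92.05 lat 0.01 z 0.0431 F along 1.01 lat -0.02 z -4.78
deck front z mm 42.96 117
```

>>> play_rows([
  [0,0,-0.0004,0,0,0],
  [0,0,0,0,0,0],
  [0,0,0,0,0,0],
])

```text
t: 15.2
tool_pos: [0.5289, 0.0462, 0.0429]
orientation: [0.049, 0.999, -0.0, 0.0]
ft_force: [-3.1, 0.7, 4.5]
opening: 0.0238
```

```bash
python3 ft.py
```

```text
t 15.5 along 92.04 lat 0.02 z 0.0429 F along -3.38 lat -0.35 z 5.37
deck front z mm 42.91 119
```

>>> play_rows([
  [0.00199,-0.0002,0.0002,0,0,0],
  [0.00199,-0.0002,0,0,0,0],
  [0,0,0,0,0,0],
])

```text
t: 15.8
tool_pos: [0.5311, 0.046, 0.0429]
orientation: [0.049, 0.999, -0.0, -0.002]
ft_force: [-12.3, 0.4, 12.3]
opening: 0.024
```

```bash
python3 ft.py
```

```text
t 16.1 along 94.2 lat 0.04 z 0.0429 F along -12.16 lat -0.16 z 12.58
deck front z mm 43.51 117
```

>>> play_rows([
  [0.00199,-0.0002,0,0,0,0],
  [0.00199,-0.0002,0,0,0,0],
  [0,0,0,0,0,0],
])

```text
t: 16.4
tool_pos: [0.5351, 0.0457, 0.0429]
orientation: [0.049, 0.999, 0.0, -0.002]
ft_force: [-11.6, 1.4, 11.6]
opening: 0.0239
```

```bash
python3 ft.py
```

```text
t 16.7 along 98.3 lat 0.03 z 0.0429 F along -11.95 lat 0.09 z 12.27
deck front z mm 44.41 117
```

>>> play_rows([
  [0,0,0.0006,0,0,0],
  [0,0,0,0,0,0],
  [0,0,0,0,0,0],
])

```text
t: 17.0
tool_pos: [0.5355, 0.0456, 0.0429]
orientation: [0.049, 0.999, -0.0, -0.001]
ft_force: [-6.1, 1.2, 0.8]
opening: 0.0239
```

```bash
python3 ft.py
```

```text
t 17.3 along 98.76 lat -0.01 z 0.0429 F along -6.31 lat 0.19 z 1.28
deck front z mm 44.51 120
```

>>> play_rows([
  [0.00199,-0.0002,0,0,0,0],
  [0.00149,-0.00015,0,0,0,0],
  [0,0,0,0,0,0],
])

```text
t: 17.6
tool_pos: [0.5392, 0.0452, 0.043]
orientation: [0.049, 0.999, -0.0, -0.001]
ft_force: [-4.9, 0.9, 1.1]
opening: 0.0238
```

```bash
python3 ft.py
```

```text
t 17.9 along 102.37 lat -0.04 z 0.0429 F along -5.36 lat -0.39 z 0.81
deck front z mm 45.46 114
```

>>> play_rows([
  [0.00149,-0.00015,-0.0001,0,0,0],
  [0,0,0,0,0,0],
])

```text
t: 18.1
tool_pos: [0.5405, 0.0451, 0.043]
orientation: [0.049, 0.999, -0.0, -0.002]
ft_force: [-7.4, 0.7, 2.6]
opening: 0.0237
```

```bash
python3 ft.py
```

```text
t 18.4 along 103.66 lat -0.01 z 0.0429 F along -7.54 lat -0.07 z 2.8
deck front z mm 45.95 129
```

>>> play_rows([
  [0.001,-0.0001,0.0001,0,0,0],
  [0,0,0,0,0,0],
])

```text
t: 18.6
tool_pos: [0.5416, 0.0449, 0.0429]
orientation: [0.049, 0.999, -0.0, -0.001]
ft_force: [-5.9, 1.1, 0.9]
opening: 0.0237
```

```bash
python3 ft.py
```

```text
t 18.9 along 104.8 lat -0.02 z 0.0429 F along -6.14 lat 0.14 z 1.08
deck front z mm 46.14 123
```

>>> play_rows([
  [0.001,-0.0001,0,0,0,0],
  [0,0,0,0,0,0],
])

```text
t: 19.1
tool_pos: [0.5426, 0.0448, 0.043]
orientation: [0.049, 0.999, -0.0, -0.001]
ft_force: [-6.7, 1.4, 2.3]
opening: 0.0238
```

```bash
python3 ft.py
```

```text
t 19.4 along 105.76 lat -0.04 z 0.0429 F along -6.33 lat -0.04 z 1.51
deck front z mm 46.33 119
```

>>> play_rows([
  [0.0007,-7e-05,0,0,0,0],
  [0,0,0,0,0,0],
])

```text
t: 19.6
tool_pos: [0.5432, 0.0448, 0.043]
orientation: [0.049, 0.999, -0.0, -0.002]
ft_force: [-6.1, 0.6, 1.4]
opening: 0.0241
```

```bash
python3 ft.py
```

```text
t 19.9 along 106.4 lat -0.02 z 0.043 F along -6.38 lat 0.31 z 1.85
deck front z mm 46.48 121
```

>>> play_rows([
  [0.0007,-7e-05,0,0,0,0],
  [0,0,0,0,0,0],
])

```text
t: 20.1
tool_pos: [0.5436, 0.0447, 0.043]
orientation: [0.049, 0.999, -0.0, -0.002]
ft_force: [-8.3, 0.3, 2.7]
opening: 0.0237
```

```bash
python3 ft.py
```

```text
t 20.4 along 106.82 lat -0.01 z 0.043 F along -8.38 lat 0.08 z 3.02
deck front z mm 46.86 130
```

Push is starting to climb and the deck front reads 46.9 mm, as expected at the stop. Now smaller steps.

>>> play_rows([
  [0.0004,-4e-05,0.0001,0,0,0],
  [0,0,0,0,0,0],
])

```text
t: 20.6
tool_pos: [0.5436, 0.0447, 0.0429]
orientation: [0.049, 0.999, -0.0, -0.002]
ft_force: [-10.0, 1.1, 4.1]
opening: 0.024
```

```bash
python3 ft.py
```

```text
t 20.9 along 106.85 lat -0.04 z 0.0429 F along -10.23 lat -0.12 z 4.16
deck front z mm 46.89 121
```

>>> play_rows([
  [0.0004,-4e-05,0,0,0,0],
  [0,0,0,0,0,0],
])

```text
t: 21.1
tool_pos: [0.5437, 0.0447, 0.043]
orientation: [0.049, 0.999, -0.0, -0.003]
ft_force: [-12.4, 1.3, 5.5]
opening: 0.0237
```

```bash
python3 ft.py
```

```text
t 21.4 along 106.88 lat -0.04 z 0.043 F along -12.14 lat -0.24 z 5.59
deck front z mm 46.8 115
```

>>> play_rows([
  [0.0002,-2e-05,0.0003,0,0,0],
  [0,0,0,0,0,0],
])

```text
t: 21.6
tool_pos: [0.5437, 0.0447, 0.043]
orientation: [0.049, 0.999, -0.0, -0.003]
ft_force: [-11.2, 0.7, 3.3]
opening: 0.0238
```

```bash
python3 ft.py
```

```text
t 21.9 along 106.89 lat -0.03 z 0.043 F along -12.09 lat -0.03 z 3.21
deck front z mm 46.67 128
```

>>> play_rows([
  [0.0005,-5e-05,0.0002,0,0,0],
  [0,0,0,0,0,0],
])

```text
t: 22.1
tool_pos: [0.5437, 0.0447, 0.043]
orientation: [0.049, 0.999, -0.0, -0.003]
ft_force: [-13.7, 0.6, 3.7]
opening: 0.0237
```

```bash
python3 ft.py
```

```text
t 22.4 along 106.9 lat -0.03 z 0.043 F along -13.78 lat -0.46 z 3.15
deck front z mm 46.51 122
```

>>> play_rows([
  [0.0004,-4e-05,0.0003,0,0,0],
  [0,0,0,0,0,0],
])

```text
t: 22.6
tool_pos: [0.5437, 0.0447, 0.0431]
orientation: [0.049, 0.999, -0.0, -0.004]
ft_force: [-14.0, 1.7, 2.5]
opening: 0.0239
```

```bash
python3 ft.py
```

```text
t 22.9 along 106.94 lat -0.04 z 0.0431 F along -14.21 lat 0.51 z 1.35
deck front z mm 46.75 122
```

The push is 14.2 N, 8 N over the lifting push of about 6.2 N at the same light downforce. I'll relax the arm's push, then let go.

>>> play_rows([
  [-0.001,0.0001,-0.0003,0,0,0],
  [0,0,0,0,0,0],
])

```text
t: 23.1
tool_pos: [0.5437, 0.0447, 0.043]
orientation: [0.049, 0.999, -0.0, -0.003]
ft_force: [-9.9, 1.2, -0.1]
opening: 0.024
```

```bash
python3 ft.py
```

```text
t 23.4 along 106.91 lat -0.02 z 0.043 F along -9.66 lat 0.18 z -0.25
deck front z mm 46.93 120
```

>>> play_rows([
  [-0.001,0.0001,-0.0003,0,0,0],
  [0,0,0,0,0,0],
])

```text
t: 23.6
tool_pos: [0.5437, 0.0447, 0.043]
orientation: [0.049, 0.999, -0.0, -0.002]
ft_force: [-5.4, 0.8, -2.7]
opening: 0.0236
```

```bash
python3 ft.py
```

```text
t 23.9 along 106.91 lat -0.04 z 0.043 F along -6.08 lat 0.09 z -2.26
deck front z mm 46.99 124
```

>>> play_rows([
  [-0.0008,0.0001,-0.0004,0,0,0],
  [0,0,0,0,0,0],
])

```text
t: 24.1
tool_pos: [0.5437, 0.0447, 0.043]
orientation: [0.049, 0.999, -0.0, -0.001]
ft_force: [-4.7, 0.9, -2.9]
opening: 0.0238
```

>>> play_rows([
  [0,0,0,0,0,0],
  [0,0,0,0,0,0],
  [0,0,0,0,0,0],
  [0,0,0,0,0,0],
  [0,0,0,0,0,0],
], claw=0.1)

```text
t: 24.6
tool_pos: [0.5445, 0.0447, 0.0434]
orientation: [0.049, 0.999, 0.0, 0.0]
ft_force: [0.3, 0.4, -0.2]
opening: 0.0415
```

```bash
python3 ft.py
```

```text
t 24.9 along 107.55 lat 0.0 z 0.0433 F along 0.01 lat -0.19 z 0.26
deck front z mm 46.41 109
```

Released cleanly. As a check that it's snug, I'll regrip and push again lightly to see where it breaks away.

>>> play_rows([
  [0,0,0,0,0,0],
  [0,0,0,0,0,0],
  [0,0,0,0,0,0],
  [0,0,0,0,0,0],
  [0,0,0,0,0,0],
], claw=1)

```text
t: 25.4
tool_pos: [0.5443, 0.0447, 0.0433]
orientation: [0.049, 0.999, -0.0, -0.0]
ft_force: [-0.5, -0.6, -0.3]
opening: 0.0234
```

```bash
python3 ft.py
```

```text
t 25.7 along 107.51 lat -0.0 z 0.0433 F along 0.1 lat -0.11 z 0.11
deck front z mm 46.83 125
```

>>> play_rows([
  [0.001,-0.0001,0.0002,0,0,0],
  [0.001,-0.0001,0.0002,0,0,0],
  [0,0,0,0,0,0],
])

```text
t: 26.0
tool_pos: [0.5443, 0.0447, 0.0433]
orientation: [0.049, 0.999, -0.0, -0.002]
ft_force: [-10.1, 1.0, 6.7]
opening: 0.0235
```

```bash
python3 ft.py
```

```text
t 26.3 along 107.52 lat -0.03 z 0.0433 F along -10.19 lat 0.08 z 5.48
deck front z mm 46.56 120
```

>>> play_rows([
  [0.0005,-5e-05,0.0004,0,0,0],
  [0,0,0,0,0,0],
])

```text
t: 26.5
tool_pos: [0.5443, 0.0447, 0.0434]
orientation: [0.049, 0.999, -0.0, -0.003]
ft_force: [-11.8, 1.0, 3.1]
opening: 0.0242
```

```bash
python3 ft.py
```

```text
t 26.8 along 107.53 lat -0.0 z 0.0434 F along -10.8 lat 0.28 z 2.88
deck front z mm 46.47 123
```

>>> play_rows([
  [0.0004,-4e-05,0.0003,0,0,0],
  [0,0,0,0,0,0],
])

```text
t: 27.0
tool_pos: [0.5443, 0.0447, 0.0434]
orientation: [0.049, 0.999, -0.0, -0.003]
ft_force: [-12.6, 1.8, 1.9]
opening: 0.0235
```

```bash
python3 ft.py
```

```text
t 27.3 along 107.55 lat -0.04 z 0.0434 F along -11.59 lat 0.45 z 1.14
deck front z mm 46.82 122
```

>>> play_rows([
  [0.0006,-6e-05,0.0002,0,0,0],
  [0,0,0,0,0,0],
])

```text
t: 27.5
tool_pos: [0.5444, 0.0446, 0.0434]
orientation: [0.049, 0.999, -0.0, -0.004]
ft_force: [-13.8, 1.3, 2.4]
opening: 0.0242
```

```bash
python3 ft.py
```

```text
t 27.8 along 107.59 lat -0.04 z 0.0434 F along -13.51 lat 0.1 z 1.82
deck front z mm 47.16 116
```

>>> play_rows([
  [0.0003,-3e-05,0.0001,0,0,0],
  [0,0,0,0,0,0],
])

```text
t: 28.0
tool_pos: [0.5444, 0.0446, 0.0435]
orientation: [0.049, 0.999, -0.0, -0.004]
ft_force: [-13.9, 1.6, 2.4]
opening: 0.024
```

```bash
python3 ft.py
```

```text
t 28.3 along 107.61 lat -0.05 z 0.0435 F along -14.59 lat 0.73 z 2.17
deck front z mm 46.83 120
```

Firm with almost no movement up to 14.6 N, so it's snug. I'll relax the push, release and retreat upwards.

>>> play_rows([
  [-0.001,0.0001,-0.0003,0,0,0],
  [-0.001,0.0001,-0.0003,0,0,0],
  [-0.0008,0.0001,-0.0004,0,0,0],
  [0,0,0,0,0,0],
])

```text
t: 28.7
tool_pos: [0.5444, 0.0447, 0.0433]
orientation: [0.049, 0.999, -0.0, -0.001]
ft_force: [-5.3, 1.0, -0.7]
opening: 0.0241
```

>>> play_rows([
  [0,0,0,0,0,0],
  [0,0,0,0,0,0],
  [0,0,0,0,0,0],
  [0,0,0,0,0,0],
  [0,0,0,0,0,0],
], claw=-0.2)

```text
t: 29.2
tool_pos: [0.5455, 0.0446, 0.0438]
orientation: [0.049, 0.999, 0.0, 0.0]
ft_force: [-0.1, -0.2, 0.1]
opening: 0.0551
```

>>> play_rows([
  [0,0,0,0,0,0],
  [0,0,0.005,0,0,0],
  [0,0,0.01,0,0,0],
  [0,0,0.03,0,0,0],
  [-0.02,0,0.03,0,0,0],
])

```text
t: 29.7
tool_pos: [0.5264, 0.0445, 0.1203]
orientation: [0.049, 0.999, 0.0, 0.001]
ft_force: [0.1, -0.3, 1.3]
opening: 0.056
```

>>> play_rows([
  [-0.04,0,0.02,0,0,0],
  [-0.04,0,0,0,0,0],
  [-0.04,0,0,0,0,0],
  [-0.04,0,0,0,0,0],
  [0,0,0,0,0,0],
])

```text
t: 30.2
tool_pos: [0.3611, 0.0447, 0.139]
orientation: [0.049, 0.999, -0.0, -0.001]
ft_force: [0.7, -0.1, 0.3]
opening: 0.0558
```

```bash
python3 ft.py
python3 - <<'E'
from h import *
for n,(a,b,c,e) in {"top":(140,320,200,440),"scene":(140,320,230,470)}.items():
    p,d=vision.grab_frame(n); cv2.imwrite(f"pics/{n}9.png",cv2.resize(p[a:b,c:e],None,fx=3.3,fy=3.3,interpolation=cv2.INTER_CUBIC))
    W=cloud(n,d); r=W[...,:2]-[.6015,.039]; A=np.array([.9952,-.0976]); x=r@A; y=r@[.0976,.9952]; z=W[...,2]
    m=(abs(y)<.008)&(x>-.085)&(x<-.02); print(n,[ (round(b,3),np.median(z[m&(abs(x-b)<.004)]).round(4)) for b in np.arange(-.12,-.02,.012)])
    k=(x>-.09)&(x<-.03)&(abs(y)<.03)&(z>.065); print("block",k.sum(),x[k].mean().round(4),y[k].mean().round(4),z[k].mean().round(4))
E
```

```text
t 30.5 along -69.65 lat -17.5 z 0.1389 F along 0.65 lat 0.23 z -0.07
deck front z mm 46.87 121
top [(np.float64(-0.12), np.float64(nan)), (np.float64(-0.108), np.float64(nan)), (np.float64(-0.096), np.float64(nan)), (np.float64(-0.084), np.float64(0.0112)), (np.float64(-0.072), np.float64(0.0438)), (np.float64(-0.06), np.float64(0.0717)), (np.float64(-0.048), np.float64(0.0704)), (np.float64(-0.036), np.float64(0.0371)), (np.float64(-0.024), np.float64(0.0359))]
block 106 -0.0603 0.0002 0.072
scene [(np.float64(-0.12), np.float64(nan)), (np.float64(-0.108), np.float64(nan)), (np.float64(-0.096), np.float64(nan)), (np.float64(-0.084), np.float64(nan)), (np.float64(-0.072), np.float64(0.0521)), (np.float64(-0.06), np.float64(0.0722)), (np.float64(-0.048), np.float64(0.053)), (np.float64(-0.036), np.float64(0.0362)), (np.float64(-0.024), np.float64(0.037))]
block 80 -0.0565 0.0003 0.071
  return _methods._mean(a, axis=axis, dtype=dtype,
  ret = ret.dtype.type(ret / rcount)
```

View pics/scene9.png

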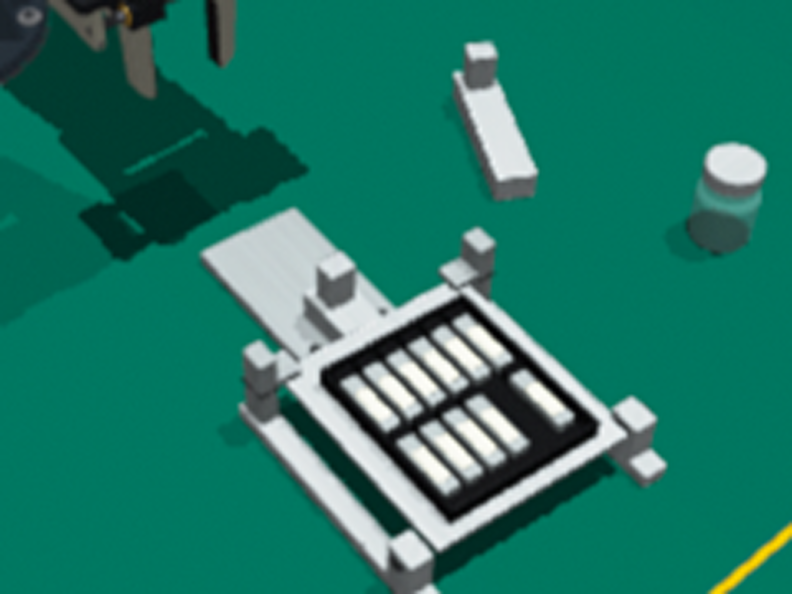

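The picture shows the deck up against its tabs at (285,360) and (460,275), the wedge in the lane with its block at (335,280), and the gripper clear. The packer and jar haven't moved. Handing in.

```bash
python3 -c "
from h import *
print(job.sign_off())"
```

```text
the job is handed in; nothing more can be done
None
```

The wedge is in under the middle of the deck's front, the deck stands at the height mark against its tabs, and the job is handed in. I finished at about 30.6 s of the 61 s allowed. No verdict was reported, so the checks below are my own.

- **Picking the wedge:** depth showed the right-hand grey block tapering and the left-hand one flat, so I gripped the right one. I set it on the runway, felt to be about 10.3 mm high, let it settle, regripped and slid it in.
- **Lift:** lifting took about 6.2 N with little downforce. For short stretches the arm pressed down with up to 13 N, which raised the push to about 12 N, and once it lifted the wedge slightly. I corrected the height each time.
- **Snug:** I pressed to 14.2 N (8 N more), relaxed the push and let go. I then regripped and pushed again; the wedge moved less than 0.1 mm up to 14.6 N.
- **Final check, after letting go:**
  - The deck front was at 46.9 mm, about 9.4 mm above the sagged position and as expected at the stop.
  - The wedge lay flat and centred, its thin end about 60 mm past the bar.
  - The gripper was clear of everything. The packer and jar looked unmoved in the picture. I did not check the screwdriver again; the arm worked well clear of it after the grasp.

**Not confirmed:** I could not measure the force of the bar on the wedge directly. I estimate about 8 N from the pushing forces. Deck height readings varied by about 0.3 mm from camera noise.

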